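# Roll a shaft blank into the V-block and set it against the end stop

### The job

Without grasping or lifting it, roll the round shaft blank along the bench by its side with your fingertips, up the V-block's ramp until it drops into the vee. Then push on its free end with a fingertip so that it slides along the vee until its other end rests against the stop plate. Leave the oil bottle, the loupe and the gauge block where they stand.

Things in the scene. Friction and masses are not known exactly. Their poses are not given: they have to be found in the camera images.
- shaft: Shaft blank: smooth aluminium bar, 36 mm diameter, 130 mm long, 0.33 kg. Origin at its centre; y runs along the bar, at first within 0.2 rad of the V-block's y; x and z turn as it rolls. Let go on the level it stays, on the ramp it rolls back. Pushed about half-way up its side it rolls easily; pressed from above it jams. Starts 125 to 160 mm from the vee, 14 to 26 mm short of its final y.
- v_block: Steel V-block fixed to the bench, 110 mm long (y = -55 to 55 mm). Origin on the bench under the middle of the vee; x leads from the ramp across the vee, y along the vee to the stop, z up. On the -x side the ramp ends in a flat crest 11 mm high (x = -22 to -16 mm), then comes the 90 degree vee; beyond it the far land is 34 mm high (x = 39 to 60 mm). Axes turn with the block.
- ramp_foot (a point): Middle of the ramp's lower edge, at bench level: x = -67 mm, y = 0 in the V-block's frame. From here the ramp, as wide as the block, climbs evenly to the crest.
- stop_face (a point): Point on the inner face of the stop plate that closes the +y end of the vee: x = 0, y = 55, z = 21 mm in the V-block's frame. The plate is 6 mm thick, 40 mm high and spans x = -11 to 35 mm. The seated shaft's axis passes through this point: against the stop its centre is 65 mm to -y of it, and its free end is 130 mm to -y, 20 mm past the open end of the block.
- oil_bottle: A small amber oil bottle with a black cap and red spout, 36 mm in diameter and 92 mm high, standing near the +y side of the work. Origin under its middle. Not to be disturbed.
- loupe: A black eye loupe, 31 mm in diameter and 31 mm high, standing near the stop end of the V-block. Origin under its middle. Not to be disturbed.
- gauge_block: A grey steel gauge block, 30x15x18 mm, lying on the bench to the +y side of where the shaft starts. Origin under its middle. Not to be disturbed.

How it is judged:
On the way, in this order (a step that is already met when the one before it is completed fails the run):
1. the shaft has rolled well over a quarter turn about its own axis on its way to the vee (angle between shaft's own z axis and vertical above 1.9 rad and x of shaft in the frame of v_block below -0.02 m), for 0.05 s.
2. the shaft lies down in the vee (x of shaft in the frame of v_block between -0.005 and 0.005 m and z of shaft in the frame of v_block between 0.018 and 0.025 m and angle between the y axis of shaft and the y axis of v_block, either way round below 0.12 rad), for 0.2 s.
At the end, for the whole second after the job is handed in: The shaft lies at rest down in the vee (centre within 3 mm of the vee's middle, not riding up, parallel to it within 0.05 rad) with its end within 3 mm of the stop plate, and the robot is clear (x of shaft in the frame of v_block between -0.003 and 0.003 m and z of shaft in the frame of v_block between 0.018 and 0.0235 m and angle between the y axis of shaft and the y axis of v_block, either way round below 0.05 rad and y of shaft in the frame of v_block between -0.013 and -0.007 m and linear speed of shaft below 0.01 m/s); the robot touches nothing.
It fails at once if the shaft is lifted (its centre more than 38 mm above the bench; riding over the ramp's crest takes 29 mm) (height (world z) of shaft above 0.038 m).
It fails at once if the oil bottle, loupe or gauge block is moved more than 15 mm or knocked over (distance of any of oil_bottle, loupe, gauge_block from where it was at the start of the episode above 0.015 m or angle between any of oil_bottle, loupe, gauge_block's own z axis and vertical above 0.5 rad).
It also fails if it takes over 48 s, if anything falls off the work surface, if the arm or the gripper's body presses on something with over 40 N, if the wrist force passes 120 N, or if a joint passes its speed limit or range.

### The arm

A 6-joint arm with a two-finger parallel gripper is mounted at the origin on a cart in front of the work surface, level with it; the furniture and walls round the work are solid. World frame = base frame: x ahead of the robot, y to its left, z up, the work surface at z = 0. Lengths are in m, angles in rad, forces in N, time in s.
With the tool pointing down it reaches from about 0.25 to 0.725 m from the base axis. Payload 9.7 kg.
Tool frame: the origin (TCP) lies between the finger pads; the fingertips stand 22 mm ahead of it and the grasp point (between the pads) lies 3 mm ahead of it; z points along the fingers, y is the line along which they close (so a half turn about z gives the same grasp; the last joint's range is limited). The gripper opens to 85 mm and grips with 20 to 120 N. Pads are 22 mm wide; open, the fingers measure 114 mm over their backs; the gripper's body (76 mm by 85 mm) begins 54 mm behind the grasp point. The pads swing forward as they close: fully open they stand 13 mm farther back than shut.
Start: joints at [1.213, 0.087, 0.176, 1.66, 0, 1.571], TCP at [0.193, 0.515, 0.215] pointing down, gripper open.
Joint ranges: [-3.13, 3.13], [-0.85, 1.81], [-1.15, 1.24], [-2.2, 2.28], [-1.44, 1.52], [-3.14, 3.14]. Speed limits (rad/s): [2.22, 2.22, 2.57, 3.14, 3.14, 3.14].

### API

Orientations are given as a unit quaternion [x, y, z, w].
In Python, from rig import manip gives the robot as it stands.
- The arm moves only by the tool send_rows, never from a script. Its argument "deltas" is a list of rows, each an object with "jaw": the opening, from 0 (shut) to 1 (fully open); "travel": the shift along the tool's x, y, z in mm, a list of three; "roll": the turn about the tool's z in rad. In form: [{"jaw": jaw, "travel": [x, y, z], "roll": roll}, ...]. A call has 1 to 20 rows; each row is the pose to reach, as a shift and turn from the pose commanded when the call began, along the tool's axes at that moment; what a row does not reach only later rows make up. A row lasts 1/10 s, in which the tool goes at most 50 mm and 8.59 degrees, less where a joint would pass 70% of its speed; a pose out of reach is approached as far as the arm can. A call with a gripper value outside its range is refused whole. The fingers move at their own pace and stop on an object; "grip_force" is the grip in N (left out, the last holds). Time passes only in rows, so rows that repeat a pose let the fingers close. It gives the time, the measured TCP pose, the force, the opening and the grip force at its end, in the units of the state.
- manip.get_obs(): the state, without advancing time (a new reading comes with each control period).
- manip.snapshot(name): name is "scene" or "top" or "wrist"; returns a dict with "color" (420x560x3 uint8, blue, green, red), "fov_y" (degrees; the focal length in pixels is half the picture's height over the tangent of half this angle, whatever the lens; pixels are square), "cx", "cy" (the principal point, pixels), "extrinsics" (4x4, takes a point from camera to world coordinates). Camera axes: x right, y down, z forward; pixel columns grow to the right and rows downward; lengths in m; the calibration is good to about 2 mm. The wrist camera is an equidistant fisheye: a pixel r from the principal point sees the ray r / f radians off the axis. A picture is of the moment at which its call begins. There is no depth.
- manip.finish_job(): hands the job in; it is judged then, once.
Trained networks look in a picture, given as the dict that the camera call returned (one of the last four; its "shot" number tells which), for a name from the list of things; names that differ only in an ending like _2 or _b are one class to them, and where a whole thing is asked for, a point or a joint stands for the part that bears it (a point fixed in the world has none). Each returns a list of dicts, best first, with "p" (0 to 1); they miss things now and then, are a little off and sometimes report something else, mostly with a low value. They report only what shows in the picture. A call takes as long as a camera call.
- manip.boxes_of(picture, name): "point" ([x, y, z] in m, in world coordinates, good to about 4 mm: the middle of the surface that is visible of it).
The state is a dict: "clock": time; "joint_pos": joint angles; "qd": joint speeds; "tau": joint torques, N m; "tool_pos": TCP position; "tcp_rot": TCP orientation; "ft_force": force on the tool from outside, world axes, zero at the start; "torque": the same for the moment, N m; "opening": finger opening in m; "finger_force": force on a finger pad.
Only numpy, scipy, OpenCV 4.12 (cv2) and the standard library are available. Lean on these libraries where they do the work, as an engineer would, in place of code of your own. Each camera call takes 0.05 s, during which the arm holds its last target. There are 200 camera calls.

## Working session

There is one attempt and no reset: what is moved stays moved. The work goes in short steps, Python scripts to look and compute and a tool call to move; the robot and the scene stay as the last step left them, time stands still between calls to the robot, and variables do not carry over. Pictures are saved under pics/ and viewed, at most 10 in all, crops included, and the job is handed in when it is done.

Besides the shell and the picture viewer there is one more tool, called by a JSON object that holds its "op" and its "data", one argument or row to a line. send_rows: Moves the arm, as the interface text tells. Its arguments: {"type":"object","properties":{"deltas":{"type":"array","items":{"type":"object","properties":{"jaw":{"type":"number"},"travel":{"type":"array","items":{"type":"number"}},"roll":{"type":"number"}}}},"grip_force":{"type":"number"}},"required":["deltas"]}

```bash
mkdir -p pics
cat > h.py <<'E'
from rig import manip
import numpy as np, cv2
def look(cam, names, save=None):
    p=manip.snapshot(cam)
    if save: cv2.imwrite('pics/'+save,p['color'])
    for n in names:
        r=manip.boxes_of(p,n)
        print(cam,n,[(np.round(d['point'],4).tolist(),round(d['p'],2)) for d in r[:3]])
    return p
def ray(p,u,v,z=0.):
    f=p['color'].shape[0]/2/np.tan(np.radians(p['fov_y'])/2)
    T=np.array(p['extrinsics']); d=T[:3,:3]@np.array([(u-p['cx'])/f,(v-p['cy'])/f,1]); o=T[:3,3]
    return o+d*(z-o[2])/d[2]
def proj(p,X):
    f=p['color'].shape[0]/2/np.tan(np.radians(p['fov_y'])/2)
    T=np.linalg.inv(np.array(p['extrinsics'])); c=T[:3,:3]@np.array(X)+T[:3,3]
    return np.array([p['cx']+f*c[0]/c[2],p['cy']+f*c[1]/c[2]])
E
python3 - <<'E'
from h import *
names=['shaft','v_block','ramp_foot','stop_face','oil_bottle','loupe','gauge_block']
p=look('top',names,'top0.png'); q=look('scene',names,'scene0.png')
o=manip.get_obs(); print({k:np.round(v,3) for k,v in o.items()})
print(p['fov_y'],np.round(p['extrinsics'],3).tolist())
E
```

```text
top shaft [([0.4926, 0.1502, 0.0306], 0.61), ([0.6438, 0.1812, 0.011], 0.24)]
top v_block [([0.6405, 0.1831, 0.0094], 0.68)]
top ramp_foot [([0.6401, 0.1784, 0.0092], 0.94)]
top stop_face [([0.6377, 0.1796, 0.0101], 0.71)]
top oil_bottle [([0.5484, 0.316, 0.0551], 0.78)]
top loupe [([0.6627, 0.3069, 0.0214], 0.57)]
top gauge_block [([0.4666, 0.2899, 0.0174], 0.67), ([0.6654, 0.3071, 0.0252], 0.3)]
scene shaft [([0.4852, 0.1293, 0.0357], 0.91), ([0.6522, 0.176, 0.0118], 0.67)]
scene v_block [([0.6489, 0.174, 0.0106], 0.67)]
scene ramp_foot [([0.6442, 0.1799, 0.0074], 0.86)]
scene stop_face [([0.6488, 0.1804, 0.0128], 0.66)]
scene oil_bottle [([0.5472, 0.3076, 0.0407], 0.72)]
scene loupe [([0.6624, 0.302, 0.0166], 0.91)]
scene gauge_block [([0.4597, 0.283, 0.0134], 0.79)]
{'clock': np.float64(0.8), 'joint_pos': array([1.213, 0.087, 0.176, 1.66 , 0.   , 1.571]), 'qd': array([-0.001,  0.   , -0.001, -0.   , -0.001,  0.   ]), 'tau': array([-1.0000e-03, -5.2005e+01,  4.6483e+01,  2.0000e-03, -0.0000e+00,
       -0.0000e+00]), 'tool_pos': array([0.193, 0.515, 0.215]), 'tcp_rot': array([ 0.178,  0.984,  0.   , -0.   ]), 'ft_force': array([ 1.426, -0.298, -0.674]), 'torque': array([-0.024,  0.003, -0.05 ]), 'finger_force': np.float64(0.0), 'opening': np.float64(0.085)}
45.4934105649886 [[0.023, -0.998, 0.059, 0.502], [-0.999, -0.024, -0.024, 0.304], [0.025, -0.059, -0.998, 0.918], [0.0, 0.0, 0.0, 1.0]]
```

View pics/top0.png

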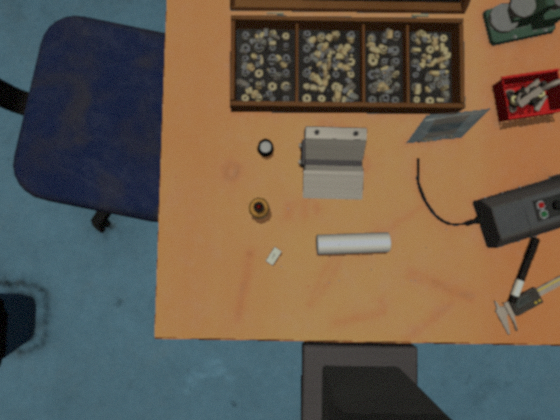

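View pics/scene0.png

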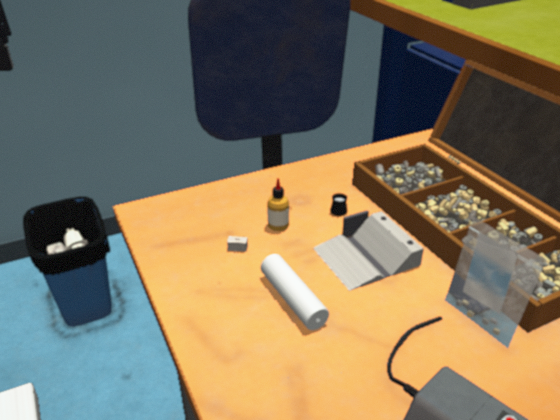

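The top view shows the shaft at (317–391, 244), and the block at columns 303–366, rows 128 (far land) to 197 (ramp foot), with the stop at the left (about column 302). The bottle, loupe and gauge block are at (259,208), (265,148) and (274,256). I'll enlarge it for corner pixels.

Run:
```python
import cv2
a=cv2.imread('pics/top0.png')[120:265,245:405]
cv2.imwrite('pics/crop0.png',cv2.resize(a,None,fx=4,fy=4,interpolation=cv2.INTER_CUBIC))
```

```text
(no output)
```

View pics/crop0.png

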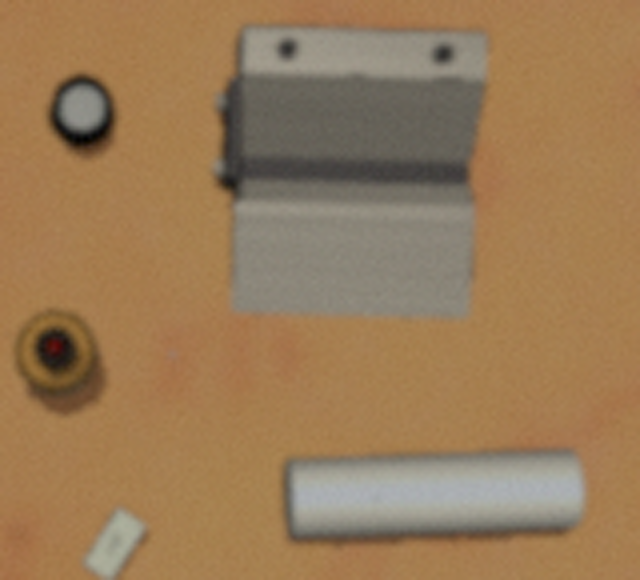

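```bash
cat >> h.py <<'E'
from scipy.optimize import least_squares
def fitblock(p,model,px):
    def f(t):
        c,s=np.cos(t[2]),np.sin(t[2])
        return np.concatenate([proj(p,[t[0]+c*m[0]-s*m[1],t[1]+s*m[0]+c*m[1],m[2]])-u for m,u in zip(model,px)])
    r=least_squares(f,[0.63,0.18,0.]); return r.x,r.fun
E
python3 - <<'E'
from h import *
p=manip.snapshot('top')
P=lambda u,v:np.array([(u+.5)/4-.5+245,(v+.5)/4-.5+120])
px=[P(234,312),P(468,317),P(244,28),P(487,34),P(240,74),P(482,80)]
M=np.array([[-67,55,0],[-67,-55,0],[60,55,34],[60,-55,34],[39,55,34],[39,-55,34]])/1000
t,r=fitblock(p,M,px); print(t.round(4),r.round(1))
a=ray(p,*P(291,498),.018); b=ray(p,*P(580,491),.018); c=(a+b)/2
print(a,b,np.linalg.norm(a-b))
R=np.array([[np.cos(t[2]),-np.sin(t[2])],[np.sin(t[2]),np.cos(t[2])]])
print('shaft in block',R.T@(c[:2]-t[:2]), 'yaw',np.arctan2(*(-(a-b)[:2]*[1,-1]))-0, 'yaw rel',-np.arctan2(a[0]-b[0],a[1]-b[1])-t[2])
for n,u,v,z in [('bottle',55,350,.08),('loupe',82,108,.031),('gauge',115,543,.018)]: print(n,ray(p,*P(u,v),z))
for w in [[-.145,0],[-.05,0],[0,0],[0,-.12]]: print(w, t[:2]+R@w)
E
```

```text
[0.6377 0.181  0.0045] [-0.7  0.8  0.3  0.8 -0.7 -0.4 -0.2 -0.5  0.2 -0.3  1.  -0.4]
[0.48761978 0.20862525 0.018     ] [0.4936586  0.07821084 0.018     ] 0.13055414909114288
shaft in block [-0.14724873 -0.03696192] yaw 0.046271823014989374 yaw rel 0.04172302054183178
bottle [0.5481306  0.31524978 0.08      ]
loupe [0.6592675  0.30656465 0.031     ]
gauge [0.46580457 0.28713917 0.018     ]
[-0.145, 0] [0.49271976 0.18038981]
[-0.05, 0] [0.58771878 0.18082194]
[0, 0] [0.63771826 0.18104938]
[0, -0.12] [0.63826411 0.06105062]
```

The reprojection residuals are at most 1 px, and the shaft comes out 130.5 mm long, which matches. The block is at (0.638, 0.181) with yaw 0.0045. The shaft centre is at block (-147, -37) mm. Next I move the open fingers behind the shaft, with tool y along the block's y.

{"op": "send_rows", "data": {
  "deltas": [
    {"jaw": 1, "travel": [-352, -266, 115], "roll": -0.365},
    {"jaw": 1, "travel": [-352, -266, 115], "roll": -0.365},
    {"jaw": 1, "travel": [-352, -266, 115], "roll": -0.365},
    {"jaw": 1, "travel": [-352, -266, 115], "roll": -0.365},
    {"jaw": 1, "travel": [-352, -266, 115], "roll": -0.365},
    {"jaw": 1, "travel": [-352, -266, 115], "roll": -0.365},
    {"jaw": 1, "travel": [-352, -266, 115], "roll": -0.365},
    {"jaw": 1, "travel": [-352, -266, 115], "roll": -0.365},
    {"jaw": 1, "travel": [-352, -266, 115], "roll": -0.365},
    {"jaw": 1, "travel": [-352, -266, 115], "roll": -0.365},
    {"jaw": 1, "travel": [-352, -266, 115], "roll": -0.365},
    {"jaw": 1, "travel": [-352, -266, 115], "roll": -0.365},
    {"jaw": 1, "travel": [-352, -266, 115], "roll": -0.365},
    {"jaw": 1, "travel": [-352, -266, 115], "roll": -0.365}
  ]
}}

```text
clock: 2.25
tool_pos: [0.4289, 0.144, 0.1005]
tcp_rot: [-0.005, 1.0, 0.0, 0.0]
ft_force: [-0.5, -0.3, 0.1]
opening: 0.0853
finger_force: 0.0
```

{"op": "send_rows", "data": {
  "deltas": [
    {"jaw": 1, "travel": [0, 0, 40], "roll": 0},
    {"jaw": 1, "travel": [0, 0, 66], "roll": 0},
    {"jaw": 1, "travel": [0, 0, 68], "roll": 0},
    {"jaw": 1, "travel": [0, 0, 70], "roll": 0},
    {"jaw": 1, "travel": [0, 0, 72], "roll": 0},
    {"jaw": 1, "travel": [0, 0, 74], "roll": 0},
    {"jaw": 1, "travel": [0, 0, 76], "roll": 0},
    {"jaw": 1, "travel": [0, 0, 77], "roll": 0},
    {"jaw": 1, "travel": [0, 0, 77], "roll": 0}
  ]
}}

```text
clock: 3.15
tool_pos: [0.4292, 0.1427, 0.0232]
tcp_rot: [-0.004, 1.0, 0.0, 0.0]
ft_force: [0.2, 0.1, -0.2]
opening: 0.0855
finger_force: 0.0
```

Run:
```python
from h import *
look('scene',['shaft'],'scene1.png'); print(manip.get_obs()['ft_force'])
p=look('wrist',['shaft'],'w1.png')
a=cv2.imread('pics/scene1.png')[190:350,200:400]; b=cv2.imread('pics/w1.png')
a=cv2.resize(a,(400,320)); b=cv2.resize(b,(400,300)); b=cv2.copyMakeBorder(b,0,20,0,0,0)
cv2.imwrite('pics/c1.png',np.hstack([a,b]))
```

```text
scene shaft [([0.4883, 0.1104, 0.0349], 0.73)]
[-0.36738984  0.14681696 -0.72599323]
wrist shaft [([0.4843, 0.1447, 0.0299], 0.6)]
```

View pics/c1.png

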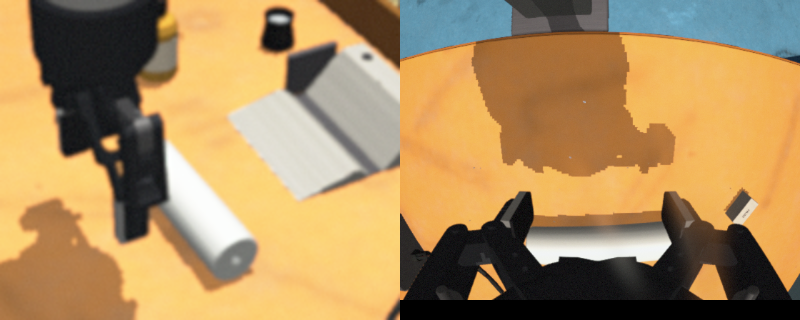

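The left crop shows the fingers standing behind the shaft at about (140,240), clear of it. At a TCP height of 23 mm nothing touches. I'll lower a little more to tell whether the open tips stand 9 mm or 22 mm ahead of the TCP.

{"op": "send_rows", "data": {
  "deltas": [
    {"jaw": 1, "travel": [0, 0, 1], "roll": 0},
    {"jaw": 1, "travel": [0, 0, 2], "roll": 0},
    {"jaw": 1, "travel": [0, 0, 3], "roll": 0},
    {"jaw": 1, "travel": [0, 0, 3], "roll": 0}
  ]
}}

```text
clock: 3.75
tool_pos: [0.429, 0.1427, 0.0199]
tcp_rot: [-0.004, 1.0, -0.0, -0.0]
ft_force: [-0.3, 0.2, -1.1]
opening: 0.0854
finger_force: 0.0
```

{"op": "send_rows", "data": {
  "deltas": [
    {"jaw": 1, "travel": [-10, 0, 0], "roll": 0},
    {"jaw": 1, "travel": [-18, 0, 0], "roll": 0},
    {"jaw": 1, "travel": [-22, 0, 0], "roll": 0},
    {"jaw": 1, "travel": [-25, 0, 0], "roll": 0},
    {"jaw": 1, "travel": [-28, 0, 0], "roll": 0},
    {"jaw": 1, "travel": [-31, 0, 0], "roll": 0},
    {"jaw": 1, "travel": [-34, 0, 0], "roll": 0},
    {"jaw": 1, "travel": [-37, 0, 0], "roll": 0},
    {"jaw": 1, "travel": [-40, 0, 0], "roll": 0},
    {"jaw": 1, "travel": [-43, 0, 0], "roll": 0},
    {"jaw": 1, "travel": [-46, 0, 0], "roll": 0},
    {"jaw": 1, "travel": [-49, 0, 0], "roll": 0},
    {"jaw": 1, "travel": [-52, 0, 0], "roll": 0},
    {"jaw": 1, "travel": [-55, 0, 0], "roll": 0},
    {"jaw": 1, "travel": [-58, 0, 0], "roll": 0}
  ]
}}

```text
clock: 5.25
tool_pos: [0.4874, 0.1431, 0.0201]
tcp_rot: [-0.004, 1.0, -0.0, -0.0]
ft_force: [-0.1, 0.1, -0.7]
opening: 0.0852
finger_force: 0.0
```

Run:
```python
from h import *
look('scene',['shaft'],'scene2.png'); print(manip.get_obs()['ft_force'])
p=look('wrist',['shaft'],'w2.png'); look('top',['shaft'],'t2.png')
a=cv2.imread('pics/scene2.png')[190:350,200:400]; b=cv2.imread('pics/w2.png')
a=cv2.resize(a,(400,320)); b=cv2.imread('pics/t2.png')[120:265,230:410]; b=cv2.resize(b,(400,320)); 
cv2.imwrite('pics/c2.png',np.hstack([a,b]))
```

```text
scene shaft [([0.4859, 0.1306, 0.0318], 0.76), ([0.6498, 0.1788, 0.0114], 0.67)]
[-0.47398971  0.01383935  0.52436058]
wrist shaft [([0.4866, 0.1417, 0.0329], 0.73)]
top shaft [([0.5037, 0.1932, 0.0263], 0.74), ([0.6393, 0.184, 0.0115], 0.42)]
```

View pics/c2.png

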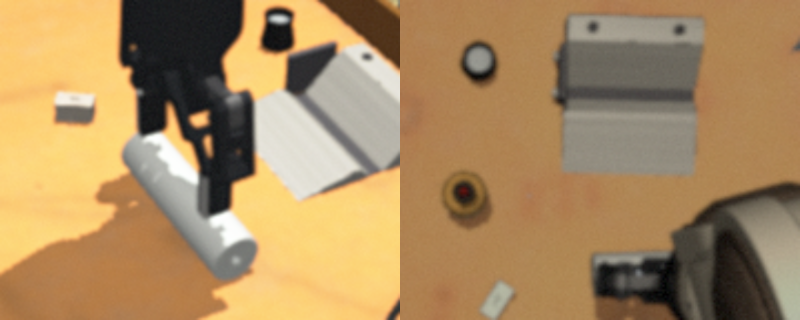

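The fingers seem to be above the shaft, with near-finger tip at crop (215,212) and the shaft has not moved. I'll check the tip height by triangulation.

Run:
```python
from h import *
p=manip.snapshot('scene'); print(np.round(p['extrinsics'],3).tolist(), p['fov_y'])
for y in (.093,.193):
  for z in (0,.01,.02,.03,.04,.05,.06): 
    u=proj(p,[.487,y,z]); print(y,z,u.round(1),((u-[200,190])*2).round(0))
a=p['color'][210:330,255:355]; cv2.imwrite('pics/c3.png',cv2.resize(a,None,fx=5,fy=5,interpolation=cv2.INTER_CUBIC))
w=manip.snapshot('wrist'); print(np.round(w['extrinsics'],3).tolist(),w['fov_y'])
```

```text
[[0.899, -0.248, 0.36, 0.237], [-0.438, -0.505, 0.744, -0.352], [-0.002, -0.826, -0.563, 0.53], [0.0, 0.0, 0.0, 1.0]] 42.365549211842676
0.093 0 [306.9 326.4] [214. 273.]
0.093 0.01 [307. 321.] [214. 262.]
0.093 0.02 [307.2 315.6] [214. 251.]
0.093 0.03 [307.4 310. ] [215. 240.]
0.093 0.04 [307.6 304.4] [215. 229.]
0.093 0.05 [307.7 298.6] [215. 217.]
0.093 0.06 [307.9 292.8] [216. 206.]
0.193 0 [274.7 281.2] [149. 182.]
0.193 0.01 [274.7 276. ] [149. 172.]
0.193 0.02 [274.6 270.8] [149. 162.]
0.193 0.03 [274.5 265.4] [149. 151.]
0.193 0.04 [274.4 260. ] [149. 140.]
0.193 0.05 [274.3 254.5] [149. 129.]
0.193 0.06 [274.3 248.9] [149. 118.]
[[-0.007, 0.955, 0.298, 0.411], [1.0, 0.007, 0.001, 0.142], [-0.001, 0.298, -0.955, 0.179], [0.0, 0.0, 0.0, 1.0]] 65.70646984690485
```

View pics/c3.png

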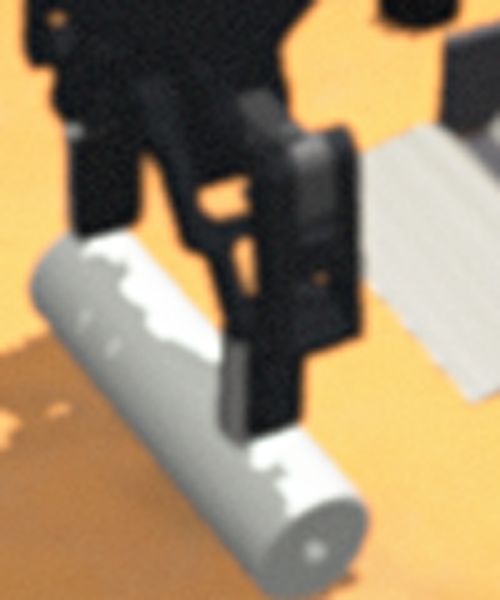

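The tips appear at pixels (309,297) and (275,257), which would put them at z ≈ 45–50 mm if the reported x is right. I'll check the scene camera and wrist calibration against known points.

Run:
```python
from h import *
p=manip.snapshot('scene'); q=manip.snapshot('top')
print('near shaft end',proj(p,[.4937,.078,.018]),'seen 318,320; far', proj(p,[.4876,.2086,.036]))
for z in (0,.01,.02,.03,.04,.05): print(z, ray(p,309,297,z).round(3), ray(p,275,257,z).round(3))
cv2.imwrite('pics/t4.png',q['color'])
w=manip.snapshot('wrist'); cv2.imwrite('pics/w4.png',w['color'])
f=210/np.tan(np.radians(w['fov_y'])/2); T=np.linalg.inv(np.array(w['extrinsics']))
def pw(X):
    c=T[:3,:3]@np.array(X)+T[:3,3]; th=np.arctan2(np.hypot(c[0],c[1]),c[2]); d=c[:2]/np.hypot(c[0],c[1])
    return np.array([w['cx'],w['cy']])+f*th*d
print('wrist f',f,'gauge',pw([.4658,.2871,.018]).round(0),'shaft ends',pw([.4876,.2086,.018]).round(0),pw([.4937,.0782,.018]).round(0),'foot corners',pw([.5705,.236,0]).round(0),pw([.571,.126,0]).round(0),'bottle cap',pw([.548,.315,.08]).round(0))
o=manip.get_obs(); print({k:np.round(o[k],4) for k in('joint_pos','tool_pos','tau','ft_force')})
```

```text
near shaft end [317.20830439 322.52976268] seen 318,320; far [270.25308314 255.88602034]
0 [0.516 0.141 0.   ] [0.511 0.244 0.   ]
0.01 [0.511 0.132 0.01 ] [0.506 0.232 0.01 ]
0.02 [0.506 0.123 0.02 ] [0.501 0.221 0.02 ]
0.03 [0.5   0.114 0.03 ] [0.496 0.21  0.03 ]
0.04 [0.495 0.104 0.04 ] [0.491 0.199 0.04 ]
0.05 [0.49  0.095 0.05 ] [0.485 0.188 0.05 ]
wrist f 325.19226210127806 gauge [505. 220.] shaft ends [392. 257.] [164. 265.] foot corners [400. 345.] [252. 351.] bottle cap [549. 375.]
{'joint_pos': array([ 2.8590e-01,  9.0000e-04, -2.9050e-01,  1.2793e+00, -0.0000e+00,
        2.7860e-01]), 'tool_pos': array([0.4871, 0.1432, 0.0201]), 'tau': array([ 3.00000e-04, -4.59752e+01,  4.59093e+01,  2.10000e-03,
       -0.00000e+00,  1.00000e-04]), 'ft_force': array([0.1339, 1.0296, 1.1276])}
```

View pics/w4.png

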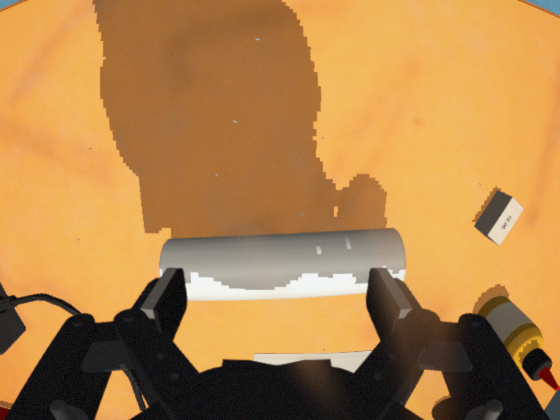

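The wrist calibration agrees with the known objects: the gauge is seen at (498,216) against (505,220) predicted, and the shaft ends match. The fingertips at (170,268) and (385,268), 85 mm apart, therefore stand about 46 mm above the bench, roughly 26 mm higher than the reported TCP. The scene camera gives the same height. I'll trust the pictures, go back behind the shaft and come down in small steps.

{"op": "send_rows", "data": {
  "deltas": [
    {"jaw": 1, "travel": [30, 0, 0], "roll": 0},
    {"jaw": 1, "travel": [58, 0, 0], "roll": 0},
    {"jaw": 1, "travel": [58, 0, 0], "roll": 0},
    {"jaw": 1, "travel": [58, 0, 10], "roll": 0},
    {"jaw": 1, "travel": [58, 0, 20], "roll": 0},
    {"jaw": 1, "travel": [58, 0, 23], "roll": 0},
    {"jaw": 1, "travel": [58, 0, 26], "roll": 0},
    {"jaw": 1, "travel": [58, 0, 28], "roll": 0},
    {"jaw": 1, "travel": [58, 0, 30], "roll": 0},
    {"jaw": 1, "travel": [58, 0, 30], "roll": 0}
  ]
}}

```text
clock: 6.8
tool_pos: [0.4292, 0.1427, -0.0101]
tcp_rot: [-0.004, 1.0, -0.0, -0.0]
ft_force: [-0.7, -1.0, 0.8]
opening: 0.0857
finger_force: 0.0
```

Run:
```python
from h import *
p=manip.snapshot('scene')
a=p['color'][200:340,220:360]; cv2.imwrite('pics/c5.png',cv2.resize(a,None,fx=4,fy=4,interpolation=cv2.INTER_CUBIC))
o=manip.get_obs(); t=o['tool_pos'];print(t,o['ft_force'])
for z in (0,.01,.02,.03):
  print(z,[((proj(p,[t[0],y,z])-[220,200])*4).round(0) for y in (.093,.193)])
```

```text
[ 0.4292348   0.14273324 -0.00990903] [0.61490067 0.25146494 0.50239721]
0 [array([189., 564.]), array([ 72., 373.])]
0.01 [array([188., 542.]), array([ 71., 352.])]
0.02 [array([188., 520.]), array([ 70., 330.])]
0.03 [array([187., 498.]), array([ 68., 309.])]
```

View pics/c5.png

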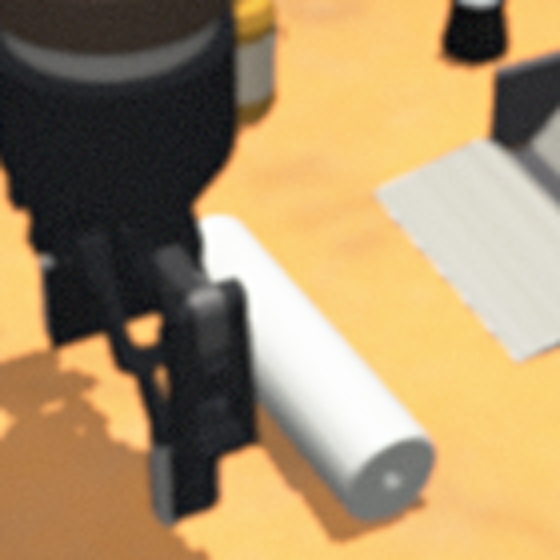

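The near tip is at crop (190,515), about 18 mm above the bench, with no contact. I'll lower it 8 mm more and push, watching the force.

{"op": "send_rows", "data": {
  "deltas": [
    {"jaw": 1, "travel": [0, 0, 4], "roll": 0},
    {"jaw": 1, "travel": [0, 0, 8], "roll": 0},
    {"jaw": 1, "travel": [-8, 0, 8], "roll": 0},
    {"jaw": 1, "travel": [-16, 0, 8], "roll": 0},
    {"jaw": 1, "travel": [-20, 0, 8], "roll": 0},
    {"jaw": 1, "travel": [-24, 0, 8], "roll": 0},
    {"jaw": 1, "travel": [-28, 0, 8], "roll": 0},
    {"jaw": 1, "travel": [-32, 0, 8], "roll": 0},
    {"jaw": 1, "travel": [-36, 0, 8], "roll": 0},
    {"jaw": 1, "travel": [-40, 0, 8], "roll": 0},
    {"jaw": 1, "travel": [-44, 0, 8], "roll": 0},
    {"jaw": 1, "travel": [-48, 0, 8], "roll": 0},
    {"jaw": 1, "travel": [-52, 0, 8], "roll": 0},
    {"jaw": 1, "travel": [-55, 0, 8], "roll": 0},
    {"jaw": 1, "travel": [-57, 0, 8], "roll": 0},
    {"jaw": 1, "travel": [-58, 0, 8], "roll": 0}
  ]
}}

```text
clock: 8.45
tool_pos: [0.4873, 0.1432, -0.0179]
tcp_rot: [-0.004, 1.0, -0.0, -0.0]
ft_force: [0.0, 0.0, 0.5]
opening: 0.0851
finger_force: 0.1
```

Run:
```python
from h import *
p=look('scene',['shaft']); look('wrist',['shaft'])
a=p['color'][180:340,220:380]; cv2.imwrite('pics/c6.png',cv2.resize(a,None,fx=3.5,fy=3.5,interpolation=cv2.INTER_CUBIC))
```

```text
scene shaft [([0.5161, 0.087, 0.0281], 0.82)]
wrist shaft [([0.5087, 0.1463, 0.0273], 0.78), ([0.589, 0.2368, 0.0025], 0.67)]
```

View pics/c6.png

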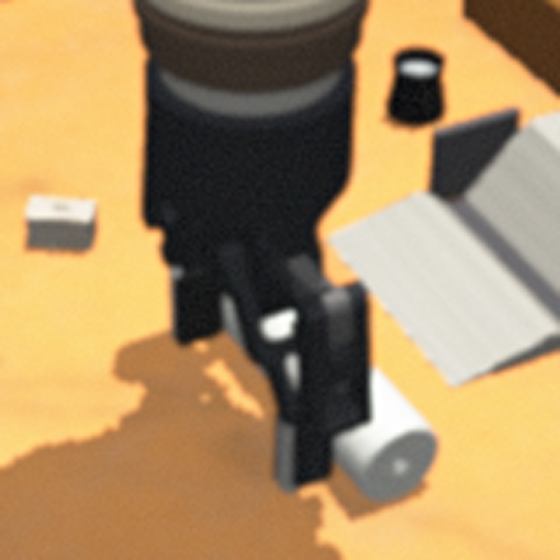

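The shaft is rolling ahead of the fingers, with its near end at crop (400,465). I'll continue up the ramp, raising the tips as the ramp climbs.

{"op": "send_rows", "data": {
  "deltas": [
    {"jaw": 1, "travel": [-3, 0, 0], "roll": 0},
    {"jaw": 1, "travel": [-7, 0, 0], "roll": 0},
    {"jaw": 1, "travel": [-11, 0, 0], "roll": 0},
    {"jaw": 1, "travel": [-15, 0, 0], "roll": 0},
    {"jaw": 1, "travel": [-19, 0, 0], "roll": 0},
    {"jaw": 1, "travel": [-23, 0, 0], "roll": 0},
    {"jaw": 1, "travel": [-27, 0, 0], "roll": 0},
    {"jaw": 1, "travel": [-31, 0, 0], "roll": 0},
    {"jaw": 1, "travel": [-35, 0, 0], "roll": 0},
    {"jaw": 1, "travel": [-39, 0, 0], "roll": 0},
    {"jaw": 1, "travel": [-43, 0, 0], "roll": 0},
    {"jaw": 1, "travel": [-47, 0, 0], "roll": 0},
    {"jaw": 1, "travel": [-51, 0, 0], "roll": 0},
    {"jaw": 1, "travel": [-55, 0, 0], "roll": 0},
    {"jaw": 1, "travel": [-59, 0, 0], "roll": 0},
    {"jaw": 1, "travel": [-63, 0, -1], "roll": 0},
    {"jaw": 1, "travel": [-67, 0, -2], "roll": 0},
    {"jaw": 1, "travel": [-70, 0, -2], "roll": 0}
  ]
}}

```text
clock: 10.45
tool_pos: [0.5576, 0.1437, -0.0157]
tcp_rot: [-0.004, 1.0, 0.0, 0.0]
ft_force: [-4.8, 0.1, 2.3]
opening: 0.0858
finger_force: 2.1
```

Run:
```python
from h import *
look('scene',['shaft','oil_bottle','gauge_block']); look('wrist',['shaft'])
print(manip.get_obs()['ft_force'])
```

```text
scene shaft [([0.5778, 0.0921, 0.0292], 0.85)]
scene oil_bottle [([0.5469, 0.3067, 0.0424], 0.74)]
scene gauge_block [([0.4608, 0.2814, 0.0125], 0.56)]
wrist shaft [([0.5749, 0.1448, 0.0331], 0.96)]
[-0.02778388 -0.06879485  0.13414549]
```

{"op": "send_rows", "data": {
  "deltas": [
    {"jaw": 1, "travel": [-3, 0, 0], "roll": 0},
    {"jaw": 1, "travel": [-7, 0, -1], "roll": 0},
    {"jaw": 1, "travel": [-11, 0, -2], "roll": 0},
    {"jaw": 1, "travel": [-15, 0, -3], "roll": 0},
    {"jaw": 1, "travel": [-19, 0, -4], "roll": 0},
    {"jaw": 1, "travel": [-23, 0, -5], "roll": 0},
    {"jaw": 1, "travel": [-27, 0, -6], "roll": 0},
    {"jaw": 1, "travel": [-30, 0, -7], "roll": 0},
    {"jaw": 1, "travel": [-33, 0, -8], "roll": 0},
    {"jaw": 1, "travel": [-36, 0, -9], "roll": 0},
    {"jaw": 1, "travel": [-39, 0, -9], "roll": 0},
    {"jaw": 1, "travel": [-42, 0, -9], "roll": 0},
    {"jaw": 1, "travel": [-44, 0, -9], "roll": 0},
    {"jaw": 1, "travel": [-44, 0, -9], "roll": 0}
  ]
}}

```text
clock: 12.15
tool_pos: [0.6014, 0.144, -0.007]
tcp_rot: [-0.004, 1.0, -0.0, 0.0]
ft_force: [-0.9, 0.4, 0.2]
opening: 0.0853
finger_force: 0.0
```

Run:
```python
from h import *
p=look('scene',['shaft','oil_bottle','gauge_block']); look('wrist',['shaft']);look('top',['shaft'])
print(manip.get_obs()['ft_force'])
cv2.imwrite('pics/s7.png',p['color'])
g=cv2.cvtColor(p['color'],cv2.COLOR_BGR2GRAY)
```

```text
scene shaft [([0.6268, 0.0994, 0.0303], 0.69), ([0.6021, 0.1624, 0.0067], 0.23)]
scene oil_bottle [([0.5476, 0.3047, 0.0401], 0.58)]
scene gauge_block [([0.5457, 0.3086, 0.0413], 0.28)]
wrist shaft [([0.6295, 0.1403, 0.031], 0.65)]
top shaft [([0.6409, 0.1877, 0.0404], 0.74)]
[-0.0116861  -0.98151022 -0.37818216]
```

{"op": "send_rows", "data": {
  "deltas": [
    {"jaw": 1, "travel": [8, 0, -2], "roll": 0},
    {"jaw": 1, "travel": [10, 0, -30], "roll": 0},
    {"jaw": 0.6, "travel": [10, 0, -75], "roll": 0},
    {"jaw": 0, "travel": [0, -40, -90], "roll": 0},
    {"jaw": 0, "travel": [-15, -80, -90], "roll": 0},
    {"jaw": 0, "travel": [-37, -110, -90], "roll": 0},
    {"jaw": 0, "travel": [-37, -110, -90], "roll": 0},
    {"jaw": 0, "travel": [-37, -110, -90], "roll": 0}
  ]
}}

```text
clock: 13.35
tool_pos: [0.6386, 0.0336, 0.0829]
tcp_rot: [-0.003, 1.0, 0.0, -0.0]
ft_force: [-0.5, 0.5, -0.1]
opening: 0.0002
finger_force: 0.0
```

Run:
```python
from h import *
p=look('scene',['shaft','oil_bottle','loupe','gauge_block']); w=look('wrist',['shaft']);q=look('top',['shaft'])
a=cv2.resize(p['color'][180:320,250:450],(400,280)); b=cv2.resize(q['color'][110:250,220:420],(400,280))
c=cv2.resize(w['color'],(400,300))
cv2.imwrite('pics/c8.png',np.vstack([np.hstack([a,b]),np.hstack([c,c*0])]))
for y in (.0,-.1):pass
R=lambda x,y:[.6377+x-.0045*y,.181+y+.0045*x]
def seen(x,y,z): X=R(x,y)+[z]; print((x,y,z),'scene',((proj(p,X)-[250,180])*2).round(0),'top',((proj(q,X)-[220,110])*2).round(0))
for y in (-.085,-.090,-.095,-.100,-.105,-.11): seen(0,y,.021)
seen(0,-.102,.039)
```

```text
scene shaft [([0.631, 0.1338, 0.0351], 0.86)]
scene oil_bottle [([0.5454, 0.3068, 0.0409], 0.76)]
scene loupe [([0.6611, 0.3027, 0.0172], 0.88)]
scene gauge_block [([0.4644, 0.2814, 0.0146], 0.6)]
wrist shaft [([0.6344, 0.1391, 0.0352], 0.9)]
top shaft [([0.6385, 0.1554, 0.0342], 0.95), ([0.4692, 0.2923, 0.0188], 0.47)]
(0, -0.085, 0.021) scene [302. 199.] top [322. 105.]
(0, -0.09, 0.021) scene [306. 204.] top [328. 105.]
(0, -0.095, 0.021) scene [310. 208.] top [333. 105.]
(0, -0.1, 0.021) scene [315. 212.] top [338. 105.]
(0, -0.105, 0.021) scene [319. 217.] top [344. 105.]
(0, -0.11, 0.021) scene [324. 221.] top [349. 105.]
(0, -0.102, 0.039) scene [320. 194.] top [346. 102.]
```

View pics/c8.png

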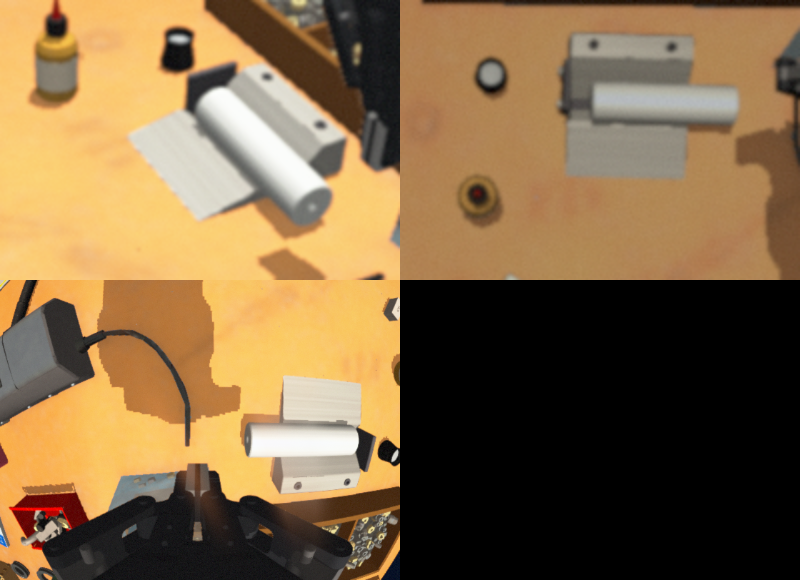

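The last picture shows the shaft lying parallel in the vee. Its free end is at scene crop (313,208), about block y = -97 mm, so about 22 mm remain. The loupe, bottle and gauge are unmoved. A plastic bag stands nearby, so I'll find its base before descending.

Run:
```python
from h import *
p=manip.snapshot('scene'); q=manip.snapshot('top')
for u in [(450,297),(487,343),(470,230),(548,262)]: print(u,ray(p,*u,0).round(3), ray(p,*u,.08).round(3))
for u in [(409,141),(470,133),(428,116),(487,110)]: print('top',u,ray(q,*u,0).round(3), ray(q,*u,.08).round(3))
```

```text
(450, 297) [0.695 0.054 0.   ] [ 0.626 -0.007  0.08 ]
(487, 343) [ 0.681 -0.034  0.   ] [ 0.614 -0.082  0.08 ]
(470, 230) [0.831 0.166 0.   ] [0.742 0.087 0.08 ]
(548, 262) [0.881 0.049 0.   ] [ 0.784 -0.012  0.08 ]
top (409, 141) [0.683 0.039 0.   ] [0.667 0.062 0.08 ]
top (470, 133) [ 0.701 -0.076  0.   ] [ 0.683 -0.042  0.08 ]
top (428, 116) [0.731 0.004 0.   ] [0.711 0.03  0.08 ]
top (487, 110) [ 0.745 -0.108  0.   ] [ 0.724 -0.072  0.08 ]
```

{"op": "send_rows", "data": {
  "deltas": [
    {"jaw": 0, "travel": [4, 22, 0], "roll": 0},
    {"jaw": 0, "travel": [4, 22, 35], "roll": 0},
    {"jaw": 0, "travel": [4, 22, 60], "roll": 0},
    {"jaw": 0, "travel": [4, 22, 70], "roll": 0},
    {"jaw": 0, "travel": [4, 22, 75], "roll": 0},
    {"jaw": 0, "travel": [4, 22, 79], "roll": 0},
    {"jaw": 0, "travel": [4, 22, 82], "roll": 0},
    {"jaw": 0, "travel": [4, 22, 82], "roll": 0}
  ]
}}

```text
clock: 14.7
tool_pos: [0.6352, 0.0562, 0.0016]
tcp_rot: [-0.004, 1.0, 0.0, 0.0]
ft_force: [0.6, 0.0, 0.2]
opening: 0.0002
finger_force: 0.0
```

```bash
cat > y.py <<'E'
from h import *
import glob
n=len(glob.glob('pics/s9*')); p=look('scene',['shaft']); q=look('top',['shaft'])
cv2.imwrite(f'pics/s9_{n}.png',p['color'])
# brightness along the shaft's upper line in the scene: far end near the stop
for cam,pp in(('scene',p),):
    row=[]
    for y in np.arange(-.12,.056,.0025):
        X=[.6377-.0045*y-.006,.181+y,.0375]; u=proj(pp,X).round().astype(int); row.append(int(pp['color'][u[1]-1:u[1]+2,u[0]-1:u[0]+2].mean()))
    print(row)
print(manip.get_obs()['ft_force'].round(1))
E
python3 y.py
```

```text
scene shaft [([0.629, 0.1413, 0.0369], 0.68), ([0.6127, 0.1917, 0.0105], 0.37)]
top shaft [([0.6424, 0.159, 0.0356], 0.7)]
[73, 61, 65, 75, 75, 82, 98, 119, 118, 128, 152, 170, 173, 173, 173, 173, 174, 175, 173, 182, 213, 239, 245, 245, 245, 245, 245, 246, 246, 246, 245, 246, 246, 246, 246, 246, 245, 245, 245, 245, 245, 245, 245, 245, 245, 245, 245, 245, 245, 245, 245, 244, 244, 241, 241, 244, 244, 244, 244, 244, 241, 227, 162, 112, 53, 44, 45, 46, 45, 44, 48]
[-0.1  0.1 -0.3]
```

Nothing is touching yet, and the shaft's far end edge is at about block y = +35 mm, so 20 mm remain. Now I push slowly in +y.

{"op": "send_rows", "data": {
  "deltas": [
    {"jaw": 0, "travel": [0, 3, 0], "roll": 0},
    {"jaw": 0, "travel": [0, 6, 0], "roll": 0},
    {"jaw": 0, "travel": [0, 9, 0], "roll": 0},
    {"jaw": 0, "travel": [0, 12, 0], "roll": 0},
    {"jaw": 0, "travel": [0, 15, 0], "roll": 0},
    {"jaw": 0, "travel": [0, 18, 0], "roll": 0},
    {"jaw": 0, "travel": [0, 21, 0], "roll": 0},
    {"jaw": 0, "travel": [0, 23, 0], "roll": 0},
    {"jaw": 0, "travel": [0, 25, 0], "roll": 0},
    {"jaw": 0, "travel": [0, 27, 0], "roll": 0},
    {"jaw": 0, "travel": [0, 28, 0], "roll": 0}
  ]
}}

```text
clock: 16.0
tool_pos: [0.6346, 0.0843, 0.0011]
tcp_rot: [-0.004, 1.0, -0.0, 0.0]
ft_force: [0.1, -3.5, -0.1]
opening: 0.0003
finger_force: 1.5
```

```bash
python3 y.py
```

```text
scene shaft [([0.6296, 0.1607, 0.0365], 0.78)]
top shaft [([0.6356, 0.1793, 0.0356], 0.62)]
[166, 106, 46, 27, 27, 27, 26, 33, 58, 81, 90, 87, 73, 63, 65, 72, 85, 112, 164, 171, 171, 171, 171, 171, 171, 171, 171, 172, 171, 173, 182, 202, 229, 243, 245, 245, 245, 245, 245, 245, 245, 245, 245, 245, 245, 245, 245, 244, 244, 244, 244, 244, 244, 241, 241, 244, 244, 243, 243, 243, 243, 239, 239, 243, 243, 236, 183, 139, 64, 42, 46]
[ 1.  -1.7  0.5]
```

{"op": "send_rows", "data": {
  "deltas": [
    {"jaw": 0, "travel": [0, 1, 0], "roll": 0},
    {"jaw": 0, "travel": [0, 2, 0], "roll": 0},
    {"jaw": 0, "travel": [0, 3, 0], "roll": 0}
  ]
}}

```text
clock: 16.5
tool_pos: [0.6346, 0.0872, 0.0011]
tcp_rot: [-0.004, 1.0, -0.0, -0.0]
ft_force: [0.4, -3.1, 0.6]
opening: -0.0
finger_force: 1.5
```

{"op": "send_rows", "data": {
  "deltas": [
    {"jaw": 0, "travel": [0, 1, 0], "roll": 0},
    {"jaw": 0, "travel": [0, 2, 0], "roll": 0},
    {"jaw": 0, "travel": [0, 2, 0], "roll": 0}
  ]
}}

```text
clock: 16.8
tool_pos: [0.6346, 0.0894, 0.0011]
tcp_rot: [-0.004, 1.0, 0.0, 0.0]
ft_force: [0.2, -2.3, 0.5]
opening: -0.0002
finger_force: 1.0
```

```bash
python3 y.py
```

```text
scene shaft [([0.6274, 0.1654, 0.0359], 0.81), ([0.6025, 0.1889, 0.0054], 0.61)]
top shaft [([0.6376, 0.1839, 0.0328], 0.59)]
[190, 189, 176, 126, 59, 29, 27, 27, 25, 32, 52, 75, 88, 88, 77, 65, 65, 73, 105, 137, 162, 170, 171, 171, 170, 171, 171, 171, 170, 171, 172, 175, 187, 211, 236, 244, 245, 245, 244, 245, 245, 245, 245, 245, 245, 245, 244, 245, 244, 245, 244, 244, 244, 241, 241, 244, 244, 244, 244, 243, 243, 239, 240, 243, 243, 243, 243, 238, 207, 122, 83]
[ 0.7 -0.3  0.7]
```

{"op": "send_rows", "data": {
  "deltas": [
    {"jaw": 0, "travel": [0, 1, 0], "roll": 0},
    {"jaw": 0, "travel": [0, 2, 0], "roll": 0},
    {"jaw": 0, "travel": [0, 2, 0], "roll": 0}
  ]
}}

```text
clock: 17.3
tool_pos: [0.6345, 0.0913, 0.0011]
tcp_rot: [-0.004, 1.0, -0.0, -0.0]
ft_force: [0.2, -2.0, -0.1]
opening: -0.0
finger_force: 1.2
```

{"op": "send_rows", "data": {
  "deltas": [
    {"jaw": 0, "travel": [0, 1, 0], "roll": 0},
    {"jaw": 0, "travel": [0, 1, 0], "roll": 0}
  ]
}}

```text
clock: 17.5
tool_pos: [0.6345, 0.0923, 0.0011]
tcp_rot: [-0.004, 1.0, 0.0, -0.0]
ft_force: [1.0, -2.3, 0.0]
opening: -0.0002
finger_force: 1.2
```

{"op": "send_rows", "data": {
  "deltas": [
    {"jaw": 0, "travel": [0, 1, 0], "roll": 0},
    {"jaw": 0, "travel": [0, 1, 0], "roll": 0}
  ]
}}

```text
clock: 17.7
tool_pos: [0.6345, 0.0932, 0.0011]
tcp_rot: [-0.004, 1.0, -0.0, -0.0]
ft_force: [-0.3, -3.0, 0.9]
opening: 0.0001
finger_force: 1.5
```

{"op": "send_rows", "data": {
  "deltas": [
    {"jaw": 0, "travel": [0, 1, 0], "roll": 0},
    {"jaw": 0, "travel": [0, 1, 0], "roll": 0}
  ]
}}

```text
clock: 17.9
tool_pos: [0.6345, 0.0933, 0.0011]
tcp_rot: [-0.003, 1.0, -0.001, 0.0]
ft_force: [0.4, -7.3, 0.9]
opening: -0.0001
finger_force: 3.8
```

The force rose and the TCP stopped advancing, so the end is against the stop. One confirming nudge, then I back away.

{"op": "send_rows", "data": {
  "deltas": [
    {"jaw": 0, "travel": [0, 1, 0], "roll": 0},
    {"jaw": 0, "travel": [0, 1, 0], "roll": 0}
  ]
}}

```text
clock: 18.1
tool_pos: [0.6345, 0.0934, 0.0011]
tcp_rot: [-0.003, 1.0, -0.002, -0.0]
ft_force: [-0.2, -11.7, 1.6]
opening: -0.0002
finger_force: 6.0
```

```bash
python3 y.py
```

```text
scene shaft [([0.6269, 0.1727, 0.0321], 0.82), ([0.6074, 0.1862, 0.0097], 0.54)]
top shaft [([0.6362, 0.1889, 0.0336], 0.87)]
[189, 189, 190, 189, 169, 111, 50, 27, 26, 25, 26, 35, 56, 80, 90, 87, 73, 64, 72, 85, 112, 147, 166, 171, 171, 171, 170, 170, 170, 171, 170, 172, 172, 174, 191, 221, 241, 245, 245, 245, 245, 245, 245, 245, 245, 245, 245, 245, 245, 245, 245, 244, 244, 241, 241, 244, 244, 244, 244, 244, 243, 240, 240, 243, 243, 243, 243, 240, 239, 213, 182]
[  1.2 -13.1   1.2]
```

The force builds with no motion (11.7 N), and the far edge is at +55 mm, so the shaft is on the stop. I'll retreat in -y, then up.

{"op": "send_rows", "data": {
  "deltas": [
    {"jaw": 0, "travel": [0, -4, 0], "roll": 0},
    {"jaw": 0, "travel": [0, -14, 0], "roll": 0},
    {"jaw": 0, "travel": [0, -26, 0], "roll": 0},
    {"jaw": 0, "travel": [0, -30, -10], "roll": 0},
    {"jaw": 0, "travel": [5, -30, -45], "roll": 0},
    {"jaw": 0, "travel": [5, -30, -90], "roll": 0},
    {"jaw": 0, "travel": [5, -30, -120], "roll": 0},
    {"jaw": 0, "travel": [5, -30, -120], "roll": 0},
    {"jaw": 0, "travel": [5, -30, -120], "roll": 0}
  ]
}}

```text
clock: 19.2
tool_pos: [0.6302, 0.0651, 0.1223]
tcp_rot: [-0.004, 1.0, 0.0, 0.001]
ft_force: [-0.1, 0.0, -0.0]
opening: -0.0004
finger_force: 0.0
```

```bash
python3 y.py
python3 - <<'E'
from h import *
p=look('scene',['oil_bottle','loupe','gauge_block']); q=manip.snapshot('top')
# free-end edge in the top view along the axis line
print([(round(y,4),int(q['color'][tuple(proj(q,[.6377-.0045*y,.181+y,.036]).round().astype(int)[::-1])].mean())) for y in np.arange(-.09,-.06,.002)])
E
```

```text
scene shaft [([0.6313, 0.1569, 0.0323], 0.82), ([0.619, 0.1768, 0.0114], 0.5)]
top shaft [([0.6345, 0.1733, 0.036], 0.75)]
[190, 189, 190, 190, 190, 190, 190, 191, 187, 164, 129, 114, 115, 118, 118, 116, 115, 121, 183, 228, 242, 243, 243, 243, 243, 243, 244, 244, 244, 244, 244, 244, 244, 244, 244, 244, 244, 245, 245, 245, 245, 245, 245, 245, 245, 245, 245, 245, 245, 245, 244, 244, 244, 241, 241, 244, 244, 244, 244, 244, 243, 240, 240, 243, 243, 243, 243, 240, 239, 213, 182]
[0.5 0.  0.5]
scene oil_bottle [([0.546, 0.3062, 0.0419], 0.64), ([0.4589, 0.2832, 0.0118], 0.4)]
scene loupe [([0.6612, 0.302, 0.0183], 0.78)]
scene gauge_block [([0.4621, 0.2852, 0.0151], 0.62)]
[(np.float64(-0.09), 135), (np.float64(-0.088), 130), (np.float64(-0.086), 131), (np.float64(-0.084), 132), (np.float64(-0.082), 133), (np.float64(-0.08), 130), (np.float64(-0.078), 133), (np.float64(-0.076), 144), (np.float64(-0.074), 164), (np.float64(-0.072), 174), (np.float64(-0.07), 184), (np.float64(-0.068), 185), (np.float64(-0.066), 184), (np.float64(-0.064), 188), (np.float64(-0.062), 185)]
```

The free end shows at block y = -75 mm, exactly as specified. The far profile did not change during the retreat, nothing else moved, and the robot is clear.

```bash
python3 -c "
from rig import manip
print(manip.finish_job())"
```

```text
the job is handed in; nothing more can be done
None
```

I rolled the shaft up the ramp into the vee and pushed it against the stop plate, then handed the job in; hand-in gave no verdict. The last pictures show its free end at the specified -75 mm, the robot clear, and the bottle, loupe and gauge block unmoved.

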